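# Tealight through the swing flap of the collecting box

### The arm

A 6-joint arm with a two-finger parallel gripper is mounted at the origin on a cart in front of the work surface, level with it; the furniture and walls round the work are solid. World frame = base frame: x ahead of the robot, y to its left, z up, the work surface at z = 0. Lengths are in mm, angles in rad, forces in N, time in s.
With the tool pointing down it reaches from about 375 to 900 mm from the base axis. Payload 3.1 kg.
Tool frame: the origin (TCP) lies midway between the tips of the shut fingers; the grasp point (between the pads) lies manip.hold_point_z behind it (manip.hold_point_z is the distance from the TCP to the grasp point, in mm); z points along the fingers, y is the line along which they close (so a half turn about z gives the same grasp; the last joint's range is limited). The gripper opens to 85 mm and grips with 20 to 120 N. Pads are 22 mm wide; open, the fingers measure 114 mm over their backs; the gripper's body (76 mm by 85 mm) begins 54 mm behind the grasp point. The pads swing forward as they close: fully open they stand 13 mm farther back than shut.
Start: joints at [0.943, 0.527, 1.433, -0, 1.181, -0.178], TCP at [271.699, 562.829, 231.31] pointing down, gripper open.
Joint ranges: [-3.08, 3.08], [-0.75, 2.2], [0.22, 2.44], [-1.43, 4.57], [0, 2.65], [-2.85, 2.85]. Speed limits (rad/s): [2.79, 2.79, 3.14, 3.14, 3.14, 3.14].

### API

Orientations are given as a 3x3 rotation matrix whose columns are the frame's x, y, z axes.
In Python, from workcell import manip gives the robot as it stands.
- The arm moves only by the shell command python3 -m crank 'ROWS' [FORCE]. ROWS is JSON, a list that holds one entry, the list of rows, each a list of 5 numbers: the shift along the tool's x, y, z in units of 30 mm (1.0 is 30 mm), then the turn about the tool's z in units of 6 degrees (1.0 is 6 degrees), then the gripper's target within -1 to 1 (fully open at 1, half-way at 0, shut at -1). In form: [[[tx, ty, tz, roll, gripper], ...]]. A call has exactly 5 rows; each row shifts and turns the commanded pose from where the row before left it, along the tool's axes as they then stand; what a row does not reach is not made up. A row lasts 1/8 s, in which the tool goes at most 62.5 mm and 10.7 degrees, less where a joint would pass 70% of its speed; a pose out of reach is approached as far as the arm can. A call is refused whole if a number of a shift passes 1 or a number of a turn 1, either way. A call with a gripper value outside its range is refused whole. The fingers move at their own pace and stop on an object; FORCE is the grip in N (left out, the last holds). Time passes only in rows, so rows that do not move let the fingers close, or fill a call up. It gives the time, the measured TCP pose, the force, the opening and the grip force at its end, in the units of the state.
- manip.get_state(): the state, without advancing time (a new reading comes with each control period).
- manip.read_camera(name): name is "side" or "top" or "wrist"; returns a dict with "image" (384x512x3 uint8, red, green, blue), "camera_matrix" (3x3 intrinsics, pixels), "extrinsics" (4x4, takes a point from world to camera coordinates); the wrist camera has in their place "T_tool_cam" (4x4, takes a point from camera to tool coordinates, whose origin is the TCP and whose axes are the flange's). Camera axes: x right, y up, looking along -z (the intrinsics and any distortion apply to the point x, -y, -z); pixel columns grow to the right and rows downward; lengths in mm; the calibration is good to about 2 mm. A picture is of the moment at which its call begins: read the wrist's pose just before it. There is no depth.
- manip.close_job(): hands the job in; it is judged then, once.
Trained networks look in a picture, given as the dict that the camera call returned (one of the last four; its "shot" number tells which), for a name from the list of things; names that differ only in an ending like _2 or _b are one class to them, and where a whole thing is asked for, a point or a joint stands for the part that bears it (a point fixed in the world has none). Each returns a list of dicts, best first, with "p" (0 to 1); they miss things now and then, are a little off and sometimes report something else, mostly with a low value. They report only what shows in the picture. A call takes as long as a camera call. They do not tell look-alikes from the thing itself.
- manip.search_frame(picture, query): "position" ([x, y, z] in mm, in world coordinates, good to about 4 mm: the middle of the surface that is visible of it).
The state is a dict: "clock": time; "q": joint angles; "dq": joint speeds; "tau": joint torques, N m; "position": TCP position; "ee_rot": TCP orientation; "ft_force": force on the tool from outside, world axes, zero at the start; "ft_torque": the same for the moment, N m; "finger_gap": opening from 0.0 (shut) to 1.0 (fully open); "grip_force": force on a finger pad.
Only numpy, scipy, OpenCV 4.12 (cv2) and the standard library are available. Lean on these libraries where they do the work, as an engineer would, in place of code of your own. Each camera call takes 0.05 s, during which the arm holds its last target. There are 200 camera calls.

### The job

Put the burnt-out tealight into the white tealight collecting box without picking it up: push the green sprung flap open with one finger and, while that finger keeps it open, push the tealight along the deck with the other finger until it drops over the edge inside. Only then let go, so that the flap swings fully shut with the tealight in the box. Do not grip or lift the tealight, and leave everything else on the counter where it stands.

Things in the scene. Friction and masses are not known exactly. Their poses are not given: they have to be found in the camera images.
- tealight_box: white collecting box for spent tealights, fixed, 255 long (x) x 184 wide (y) x 153 mm high. Origin: on the counter at mid width, right under the drop edge. x points inward, the way things are pushed; z up. From x = -125 to 0 mm: flat light-wood deck, top at z = 80 mm, with 4 mm high steel side rails at y = +-88 mm. Beyond x = 0: the well (see drop_edge), under the green flap.
- drop_edge (a point): middle of the deck's inner edge, at deck height (box x = 0, z = 80 mm). Beyond it lies a well, x = 0 to 124 mm, y = +-85 mm, floor at z = 5 mm, covered by the sprung green flap; a fixed hood (top z = 153 mm) covers it from x = 84 mm on. The well's side walls rise to the closed flap's slope.
- flap (a joint): angle of the green flap, rad. 0 = shut; grows as it is pushed in (box +x) or down; at most 1.0. Flap 166 mm wide, 4 mm thick; shut, it slopes at 37 degrees from its hinge down to the drop edge. Its lower edge swings down and inward: 0.3 rad clears the drop edge by 23 mm, 0.6 rad by 52 mm. A spring shuts it: about 0.6 N starts it, about 4 to 5 N at the fingertip holds it at 0.6.
- flap_hinge (a point): middle of the flap's hinge line, which runs along the box's y axis at box x = 85, z = 145 mm, 107 mm from the flap's lower edge. A vertical finger, tip 7 mm above the deck, whose inward side is pushed 68 to 72 mm past the drop edge opens the flap to about 0.6 rad.
- flap_edge (a point): middle of the flap's lower edge (moves with it); shut, it lies at the drop edge at deck height
- tealight: burnt-out tealight: round metal cup with a rest of red wax, 38 mm across, 15 mm high, about 20 g, standing on the deck. Origin: centre of its underside.
- soap_bottle: bystander: clear green washing-up bottle, 52x86x219 mm. Origin: centre of its underside. Leave it where it is.
- pump_bottle: bystander: white pump soap bottle, 52x81x178 mm. Origin: centre of its underside. Leave it where it is.
- black_lid_jar: bystander: jar with a black lid, 71x76x98 mm. Origin: centre of its underside. Leave it where it is.
- green_jar: bystander: spice jar with a green label and white cap, 41x41x102 mm. Origin: centre of its underside. Leave it where it is.
- yellow_jar: bystander: spice jar with a yellow cap, 45x45x98 mm. Origin: centre of its underside. Leave it where it is.
- salt: bystander: glass salt shaker with a metal top, 44x44x90 mm. Origin: centre of its underside. Leave it where it is.
- glass_candle: bystander: white candle in a clear glass, 76x76x90 mm. Origin: centre of its underside. Leave it where it is.
- dropper: bystander: small brown dropper bottle, 33x34x102 mm. Origin: centre of its underside. Leave it where it is.
Mind the look-alikes: they are no part of the job. There is more than one size of the tealight; the one meant has the size given above.

How it is judged:
By the outcome, as a careful person would: the job done as asked, in the order asked, and still so for the second after the job is handed in, with the robot touching nothing.
It also fails if it takes over 37 s, if anything falls off the work surface, if the arm or the gripper's body presses on something with over 40 N, if the wrist force passes 120 N, or if a joint passes its speed limit or range.

## Working session

There is one attempt and no reset: what is moved stays moved. The work goes in short steps, Python scripts to look and compute and a shell command to move; the robot and the scene stay as the last step left them, time stands still between calls to the robot, and variables do not carry over. Pictures are saved under pics/ and viewed, at most 10 in all, crops included, and the job is handed in when it is done.

```bash
mkdir -p pics
python3 - <<'E'
from workcell import manip
import cv2,numpy as np
s=manip.get_state();print(s['clock'],s['position'],np.round(s['ee_rot'],3).tolist(),manip.hold_point_z,s['finger_gap'])
for c in('top','side'):
    p=manip.read_camera(c);cv2.imwrite(f'pics/{c}0.png',p['image'][:,:,::-1])
    print(c,np.round(p['camera_matrix'],1).tolist(),np.round(p['extrinsics'],3).tolist())
    for n in('tealight','drop_edge','flap_hinge','flap','tealight_box'):
        print(n,[(round(d['p'],2),np.round(d['position']).tolist()) for d in manip.search_frame(p,n)[:4]])
E
```

```text
0.0 [271.27734047 562.26857061 230.32834457] [[-0.901, 0.435, -0.001], [0.435, 0.901, -0.002], [0.0, -0.002, -1.0]] 18.700000000000003 0.9978498823254683
top [[442.6, 0.0, 254.5], [0.0, 442.6, 194.1], [0.0, 0.0, 1.0]] [[-0.043, -0.999, -0.001, -147.104], [0.975, -0.043, 0.219, -535.238], [-0.219, 0.008, 0.976, -1005.416], [0.0, 0.0, 0.0, 1.0]]
tealight [(0.87, [476.0, 80.0, 9.0]), (0.57, [484.0, -104.0, 86.0])]
drop_edge [(0.58, [546.0, -97.0, 91.0]), (0.19, [478.0, -411.0, 112.0])]
flap_hinge [(0.61, [549.0, -95.0, 88.0])]
flap [(0.69, [582.0, -101.0, 118.0])]
tealight_box [(0.67, [548.0, -97.0, 92.0]), (0.63, [366.0, 124.0, 61.0]), (0.17, [584.0, -103.0, 116.0])]
side [[490.2, 0.0, 268.3], [0.0, 490.2, 202.8], [0.0, 0.0, 1.0]] [[-0.57, 0.821, -0.005, 419.856], [-0.676, -0.466, 0.571, 204.007], [0.467, 0.329, 0.821, -1710.988], [0.0, 0.0, 0.0, 1.0]]
tealight [(0.71, [469.0, 74.0, 8.0]), (0.56, [571.0, 64.0, 9.0]), (0.53, [483.0, -108.0, 87.0])]
drop_edge []
flap_hinge [(0.66, [593.0, -82.0, 83.0])]
flap [(0.63, [578.0, -92.0, 115.0])]
tealight_box [(0.66, [590.0, -80.0, 81.0])]
```

Run:
```python
import cv2
a=cv2.imread('pics/top0.png');b=cv2.imread('pics/side0.png')
cv2.imwrite('pics/top0b.png',cv2.resize(a,(800,600),interpolation=cv2.INTER_CUBIC))
cv2.imwrite('pics/side0b.png',cv2.resize(b,(800,600),interpolation=cv2.INTER_CUBIC))
```

```text
(no output)
```

View pics/top0b.png

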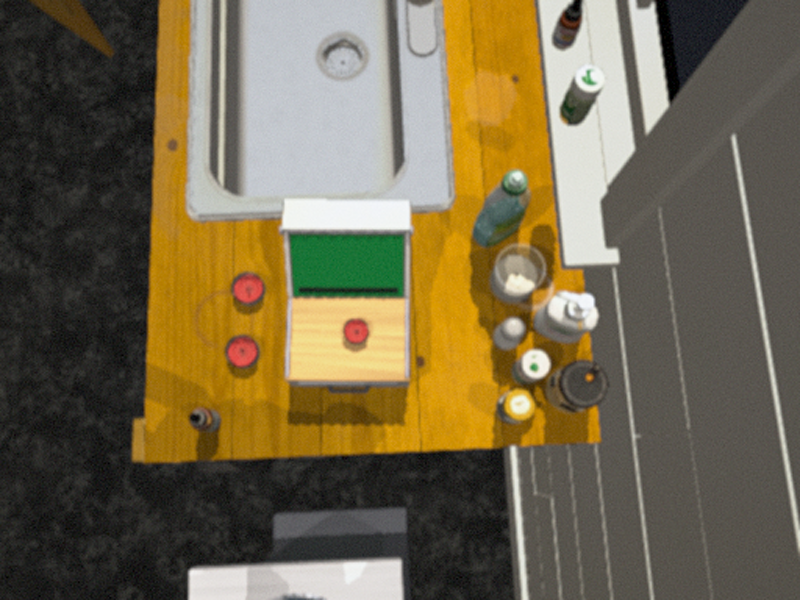

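View pics/side0b.png

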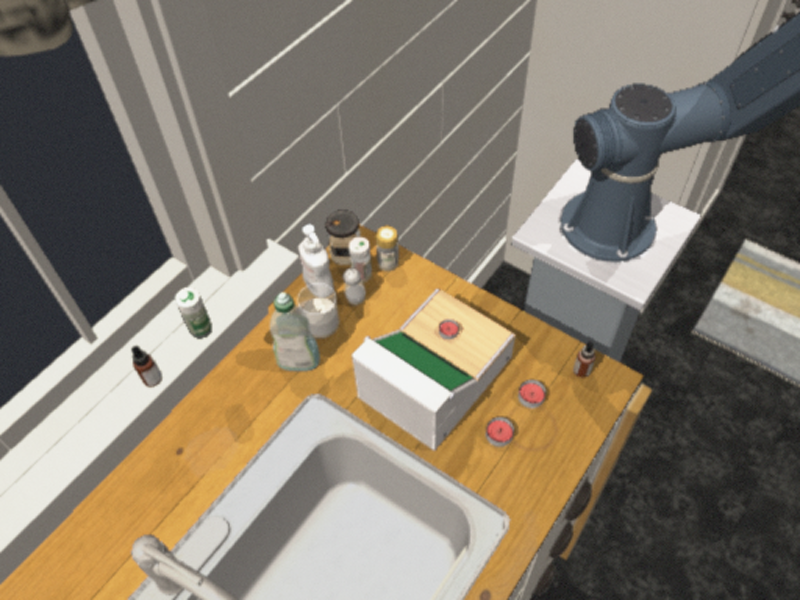

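Three red tealights show: (248,289) and (242,352) on the counter, both larger, and (356,331) on the deck, which is smaller. The one on the deck fits the 38 mm description. I'll confirm that in a crop and measure the diameters.

```bash
cat > h.py <<'E'
import numpy as np,cv2
def back(p,uv,z):
    K=p['camera_matrix'];E=np.array(p['extrinsics']);R=E[:3,:3];t=E[:3,3]
    d=np.linalg.inv(K)@np.array([uv[0],uv[1],1.]);d=R.T@np.array([d[0],-d[1],-d[2]]);c=-R.T@t
    return c+d*(z-c[2])/d[2]
def proj(p,X):
    E=np.array(p['extrinsics']);c=E[:3,:3]@np.array(X,float)+E[:3,3]
    v=p['camera_matrix']@np.array([c[0],-c[1],-c[2]]);return v[:2]/v[2]
E
python3 - <<'E'
from workcell import manip
from h import *
p=manip.read_camera('top');im=p['image'];hsv=cv2.cvtColor(im,cv2.COLOR_RGB2HSV)
red=((hsv[...,0]<6)|(hsv[...,0]>170))&(hsv[...,1]>140)&(hsv[...,2]>90)
n,l,st,ce=cv2.connectedComponentsWithStats(red.astype(np.uint8))
for i in range(1,n):
    if st[i,4]>40:
        z=95 if ce[i][0]>200 else 15
        print(ce[i],st[i],back(p,ce[i],z).round(1),'wax diam',2*np.sqrt(st[i,4]/np.pi)*(1060-z)/442.6)
g=((hsv[...,0]>50)&(hsv[...,0]<80)&(hsv[...,1]>150)).astype(np.uint8)
g[:, :180]=0;g[:,270:]=0
n,l,st,ce=cv2.connectedComponentsWithStats(g);i=1+np.argmax(st[1:,4])
ys,xs=np.nonzero(l==i)
r=cv2.minAreaRect(np.c_[xs,ys].astype(np.float32));print('green',cv2.boxPoints(r))
c=im[120:256,170:280];cv2.imwrite('pics/crop.png',cv2.resize(c[:,:,::-1],None,fx=4.4,fy=4.4,interpolation=cv2.INTER_CUBIC))
E
```

```text
[158.50396825 184.48015873] [150 176  19  18 252] [573.7  70.   15. ] wax diam 42.29219349914186
[227.4260355  211.62130178] [221 205  14  15 169] [ 481.8 -105.9   95. ] wax diam 31.982640422985103
[154.81588448 224.98555957] [146 216  19  19 277] [470.9  78.7  15. ] wax diam 44.3404222661397
green [[186. 151.]
 [257. 151.]
 [257. 188.]
 [186. 188.]]
```

View pics/crop.png

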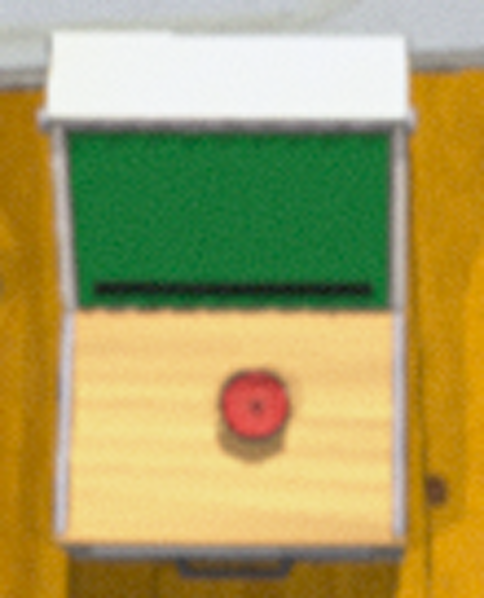

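The crop shows the small tealight at crop (255,405), on the deck right of its middle. The drop edge runs along crop row 309 and the front edge along row 541. Wax diameter is 32 mm here against 42–44 mm for the others, so this is the one meant.

Run:
```python
from workcell import manip
from h import *
p=manip.read_camera('top')
f=lambda u,v,z:back(p,((u+.5)/4.4+170-.5,(v+.5)/4.4+120-.5),z).round(1)
for n,u,v,z in [('dropL',75,309,80),('dropR',393,309,80),('frontL rail',58,541,84),('frontR rail',404,544,84),('hoodFL',42,125,153),('hoodFR',412,125,153),('hoodBL',50,35,153),('hoodBR',407,35,153)]: print(n,f(u,v,z))
# check with side: hypothesized drop edge ends
q=manip.read_camera('side');im=q['image'];cv2.imwrite('pics/s1.png',im[:,:,::-1])
hsv=cv2.cvtColor(im,cv2.COLOR_RGB2HSV)
red=((hsv[...,0]<6)|(hsv[...,0]>170))&(hsv[...,1]>120)&(hsv[...,2]>80)
n,l,st,ce=cv2.connectedComponentsWithStats(red.astype(np.uint8))
for i in range(1,n):
    if st[i,4]>40: print(ce[i],st[i,4],back(q,ce[i],93).round(1))
c=im[170:300,215:345];cv2.imwrite('pics/s1c.png',cv2.resize(c[:,:,::-1],None,fx=4.6,fy=4.6,interpolation=cv2.INTER_CUBIC))
```

```text
dropL [541.  -10.4  80. ]
dropR [ 533.6 -181.    80. ]
frontL rail [416.2  -0.9  84. ]
frontR rail [ 406.8 -181.    84. ]
hoodFL [620.5  -5.4 153. ]
hoodFR [ 612.2 -193.7  153. ]
hoodBL [668.9  -9.8 153. ]
hoodBR [ 660.9 -193.4  153. ]
[286.89230769 210.        ] 65 [ 485.5 -106.8   93. ]
[340.24460432 251.26618705] 139 [516.6  91.8  93. ]
[319.42948718 275.57692308] 156 [613.4  83.1  93. ]
```

View pics/s1c.png

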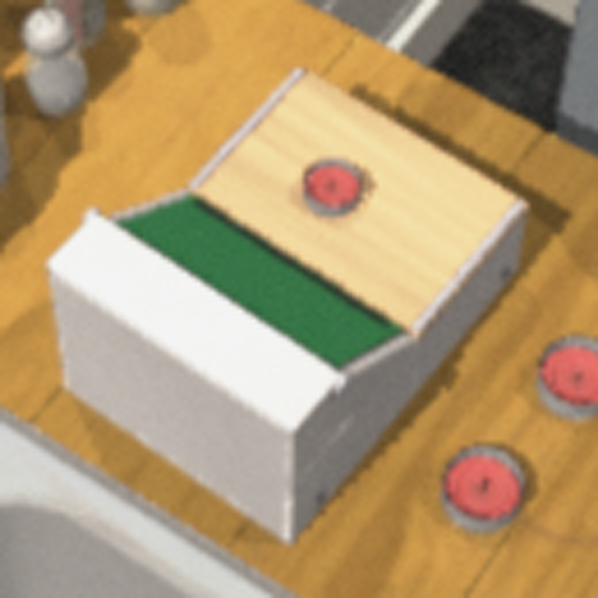

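Side crop: tealight at (333,187), drop edge from (193,190) to (413,332), both matching the top view. From this, the drop edge is at about (536.4, -96), box yaw is -2.6°, and the tealight is at box (-52, -13).

Plan: line the tool y axis up with box +x and straddle the tealight with the fingers fully open. The front finger opens the flap while the rear finger pushes the tealight. First move is the turn.

```bash
python3 -m crank '[[[0,0,0,1,1],[0,0,0,1,1],[0,0,0,1,1],[0,0,0,1,1],[0,0,0,1,1]]]'; python3 -m crank '[[[0,0,0,1,1],[0,0,0,1,1],[0,0,0,1,1],[0,0,0,1,1],[0,0,0,1,1]]]'; python3 -m crank '[[[0,0,0,1,1],[0,0,0,0.13,1],[-1,0,0,0,1],[-1,0,0,0,1],[-1,0,0,0,1]]]'
cat > st.py <<'E'
import numpy as np
from workcell import manip
s=manip.get_state();a=-0.045;p=s['position'];d=np.array([p[0]-536.4,p[1]+96])
c,n=np.cos(a),np.sin(a);bx=c*d[0]+n*d[1];by=-n*d[0]+c*d[1];R=s['ee_rot']
print('t',round(s['clock'],2),'box',round(bx,1),round(by,1),'z',round(p[2],1),'yaw err deg',round(np.degrees(np.arctan2(R[1][1],R[0][1])-a),2),'tilt',np.round(R[2],3),'gap',round(s['finger_gap'],3),'F',np.round(s['ft_force'],1))
E
python3 st.py
```

```text
clock: 1.38
position: [271.7, 562.8, 231.3]
ee_rot: [[-0.56, 0.829, 0.0], [0.829, 0.56, 0.0], [0.0, 0.0, -1.0]]
ft_force: [0.4, 0.3, 0.0]
finger_gap: 0.996
grip_force: 0.0
clock: 2.0
position: [271.7, 562.8, 231.3]
ee_rot: [[-0.07, 0.998, 0.0], [0.998, 0.07, -0.0], [-0.0, 0.0, -1.0]]
ft_force: [0.2, 0.4, 0.5]
finger_gap: 0.998
grip_force: 0.0
clock: 2.62
position: [267.6, 472.1, 231.3]
ee_rot: [[0.043, 0.999, 0.0], [0.999, -0.043, 0.0], [0.0, 0.0, -1.0]]
ft_force: [0.6, -0.2, -0.3]
finger_gap: 0.997
grip_force: 0.0
t 2.62 box -294.1 555.4 z 231.3 yaw err deg 0.13 tilt [ 0.  0. -1.] gap 0.997 F [ 0.6 -0.2 -0.3]
```

```bash
python3 -m crank '[[[-1,0.8,0,0,1],[-1,0.8,0,0,1],[-1,0.8,0,0,1],[-1,0.8,0,0,1],[-1,0.8,0,0,1]]]' >/dev/null; python3 -m crank '[[[-1,0.8,0,0,1],[-1,0.8,0,0,1],[-1,0.8,0,0,1],[-1,0.8,0,0,1],[-1,0.7,0,0,1]]]'>/dev/null; python3 -m crank '[[[-1,0,0,0,1],[-1,0,0,0,1],[-1,0,0,0,1],[-1,0,0,0,1],[-1,0,0,0,1]]]'>/dev/null;python3 -m crank '[[[-1,0,0,0,1],[-1,0,0,0,1],[-1,0,0,0,1],[-0.9,0,0.5,0,1],[0,0,1,0,1]]]'>/dev/null; python3 st.py
python3 - <<'E'
from workcell import manip
from h import *
p=manip.read_camera('wrist');cv2.imwrite('pics/w1.png',p['image'][:,:,::-1]);print(p['camera_matrix'].round(1).tolist(),np.round(p['T_tool_cam'],3).tolist())
s=manip.search_frame(p,'tealight');print([(round(d['p'],2),np.round(d['position'])) for d in s])
E
```

```text
t 5.12 box -54.9 -13.2 z 187.1 yaw err deg -0.04 tilt [-0.002  0.005 -1.   ] gap 0.999 F [ 1.4  0.8 -0. ]
[[272.8, 0.0, 260.2], [0.0, 272.8, 190.8], [0.0, 0.0, 1.0]] [[-0.0, 0.949, 0.314, 81.582], [1.0, 0.0, 0.0, 0.074], [0.0, 0.314, -0.949, -143.47], [0.0, 0.0, 0.0, 1.0]]
[(0.85, array([475.,  63.,  13.])), (0.76, array([ 488., -109.,   88.]))]
```

View pics/w1.png

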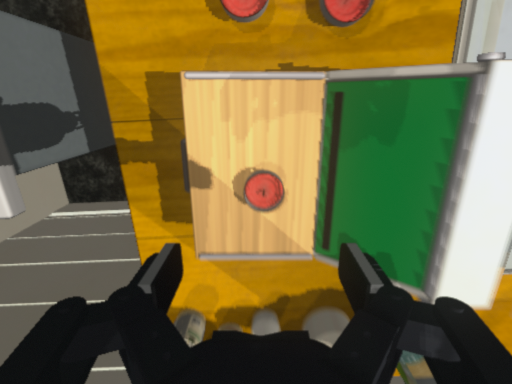

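The wrist view has image right = box +x. The tealight is at (264,190), the drop edge runs from (326,78) to (314,256), and the front edge from (184,75) to (197,258). I'll back-project these to refine.

Run:
```python
from workcell import manip
from h import *
s=manip.get_state();p=manip.read_camera('wrist')
R=np.array(s['ee_rot']);t=np.array(s['position']);T=p['T_tool_cam'];K=p['camera_matrix']
Rc=R@T[:3,:3];c=R@T[:3,3]+t
def b(u,v,z):
    d=np.linalg.inv(K)@[u,v,1];d=Rc@np.array([d[0],-d[1],-d[2]]);w=c+d*(z-c[2])/d[2]
    e=w[:2]-[536.4,-96];a=-.045
    return np.round([np.cos(a)*e[0]+np.sin(a)*e[1],-np.sin(a)*e[0]+np.cos(a)*e[1]],1)
for n,u,v,z in[('dropT',326,78,80),('dropB',314,256,80),('frT',184,75,80),('frB',197,258,80),('railT',250,75,84),('railB',256,257,84)]:print(n,b(u,v,z))
im=p['image'];hsv=cv2.cvtColor(im,cv2.COLOR_RGB2HSV)
red=((hsv[...,0]<6)|(hsv[...,0]>170))&(hsv[...,1]>140)&(hsv[...,2]>90)
n,l,st,ce=cv2.connectedComponentsWithStats(red.astype(np.uint8))
for i in range(1,n):
    if st[i,4]>200:
        u0,v0,w,h=st[i,:4];print(ce[i],st[i],b(*ce[i],92),b(u0,ce[i][1],92),b(u0+w,ce[i][1],92))
```

```text
dropT [-4.1 89.3]
dropB [ -3.6 -81.7]
frT [-123.5   91.7]
frB [-125.3  -84.6]
railT [-67.8  91.3]
railB [-63.6 -80.7]
[249.61581921   7.87711864] [227   0  47  20 708] [-67.2 136.9] [-84.1 136.9] [-49.1 136.9]
[354.15246637  10.09753363] [332   0  46  25 892] [ 10.8 135.3] [ -5.8 135.4] [ 28.5 135.3]
[269.45734127 195.88392857] [ 251  179   38   35 1008] [-50.8 -11.6] [-67.7 -11.7] [-33.  -11.6]
```

```bash
python3 st.py; python3 -m crank '[[[0,-0.13,0.9,0,1],[0,0,0.9,0,1],[0,0,0.6,0,1],[0,0,0,0,1],[0,0,0,0,1]]]'>/dev/null; python3 st.py
```

```text
t 5.28 box -57.8 -10.4 z 185.4 yaw err deg 0.05 tilt [ 0.001 -0.003 -1.   ] gap 0.998 F [0.8 0.2 0. ]
t 5.9 box -59.7 -10.7 z 115.5 yaw err deg 0.08 tilt [-0.001  0.002 -1.   ] gap 1.001 F [ 0.2 -0.6 -0.2]
```

```bash
python3 -m crank '[[[-0.03,0.03,0.5,0,1],[0,0,0.5,0,1],[0,0,0.25,0,1],[0,0,0.1,0,1],[0,0,0,0,1]]]'>/dev/null; python3 st.py
python3 - <<'E'
from workcell import manip
import cv2
a=manip.read_camera('side')['image'][170:300,215:345];b=manip.read_camera('wrist')['image'][130:384,100:440]
import numpy as np
a=cv2.resize(a,(390,390),interpolation=cv2.INTER_CUBIC);b=cv2.resize(b,None,fx=390/340,fy=390/340)
o=np.zeros((390,780,3),np.uint8);o[:,:390]=a;o[:b.shape[0],390:390+b.shape[1]]=b[:,:390]
cv2.imwrite('pics/c2.png',o[:,:,::-1])
E
```

```text
t 6.53 box -59.9 -11.5 z 73.5 yaw err deg 0.02 tilt [ 0.    -0.001 -1.   ] gap 1.0 F [-0.5  0.6  0.2]
```

View pics/c2.png

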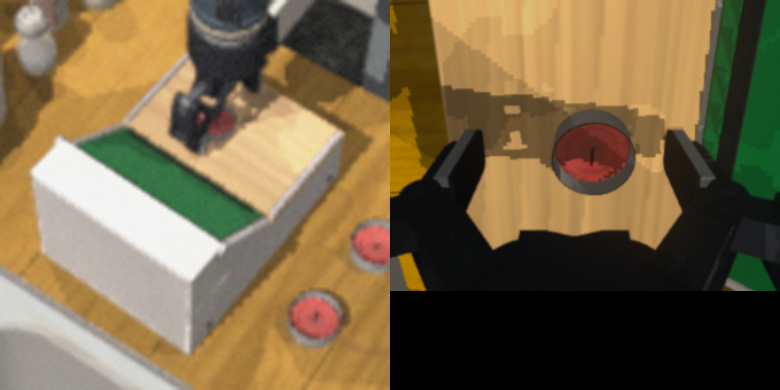

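The fingers straddle the tealight (right half, (592,152)): front finger at (690,150) just before the flap, rear finger at (455,150). Now I advance slowly to open the flap.

```bash
python3 -m crank '[[[0,0.2,0,0,1],[0,0.3,0,0,1],[0,0.3,0,0,1],[0,0.2,0,0,1],[0,0,0,0,1]]]'>/dev/null; python3 st.py;  python3 -m crank '[[[0,0.3,0,0,1],[0,0.3,0,0,1],[0,0.3,0,0,1],[0,0.2,0,0,1],[0,0,0,0,1]]]'>/dev/null; python3 st.py
```

```text
t 7.25 box -28.9 -11.6 z 73.8 yaw err deg 0.04 tilt [-0.     0.001 -1.   ] gap 0.997 F [-0.2 -0.5  0.5]
t 7.88 box 3.5 -11.4 z 73.7 yaw err deg 0.04 tilt [ 0. -0. -1.] gap 0.999 F [-2.3  0.3  0.4]
```

```bash
python3 -m crank '[[[0,0.2,0,0,1],[0,0.15,0,0,1],[0,0,0,0,1],[0,0,0,0,1],[0,0,0,0,1]]]'>/dev/null; python3 st.py
python3 - <<'E'
from workcell import manip
import cv2
import numpy as np
a=manip.read_camera('side')['image'][170:300,215:345];b=manip.read_camera('wrist')['image'][130:384,100:440]
a=cv2.resize(a,(390,390),interpolation=cv2.INTER_CUBIC);b=cv2.resize(b,None,fx=390/340,fy=390/340)
o=np.zeros((390,780,3),np.uint8);o[:,:390]=a;o[:b.shape[0],390:390+b.shape[1]]=b[:,:390]
cv2.imwrite('pics/c3.png',o[:,:,::-1])
E
```

```text
t 8.5 box 6.7 -10.9 z 73.2 yaw err deg 0.02 tilt [ 0.002 -0.014 -1.   ] gap 0.998 F [-17.7  -3.4   7.3]
```

View pics/c3.png

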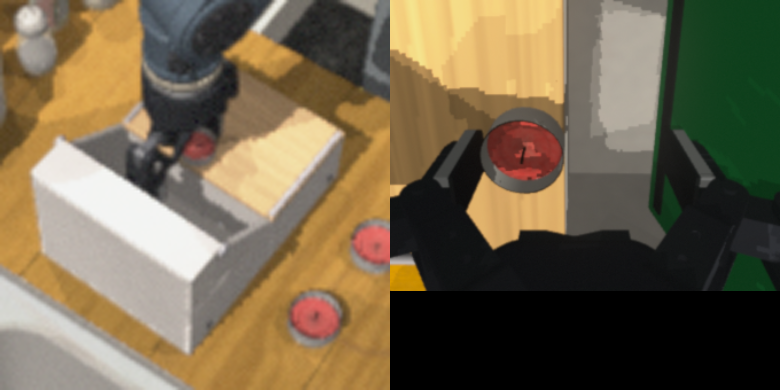

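The flap is well open and the tealight (522,150) sits just at the drop edge. The wrist feels 18 N, so something higher on the finger touches before the flap's target angle. I'll back off a little, then close the fingers gradually while advancing. That keeps the front finger in place and brings the rear one forward.

```bash
python3 -m crank '[[[0,-0.3,0,0,1],[0,0,0,0,1],[0,0,0,0,1],[0,0.07,-0.03,0,0.9],[0,0.07,-0.03,0,0.8]]]'>/dev/null; python3 st.py; python3 -m crank '[[[0,0.07,-0.03,0,0.7],[0,0.07,-0.03,0,0.6],[0,0,0,0,0.6],[0,0,0,0,0.6],[0,0,0,0,0.6]]]'>/dev/null; python3 st.py
python3 - <<'E'
from workcell import manip
import cv2
import numpy as np
a=manip.read_camera('side')['image'][170:300,215:345];b=manip.read_camera('wrist')['image'][130:384,100:440]
a=cv2.resize(a,(390,390),interpolation=cv2.INTER_CUBIC);b=cv2.resize(b,None,fx=390/340,fy=390/340)
o=np.zeros((390,780,3),np.uint8);o[:,:390]=a;o[:b.shape[0],390:390+b.shape[1]]=b[:,:390]
cv2.imwrite('pics/c4.png',o[:,:,::-1])
E
```

```text
t 9.22 box 9.2 -11.5 z 75.6 yaw err deg 0.05 tilt [-0. -0. -1.] gap 0.901 F [-5.5 -1.  -0.1]
t 9.85 box 12.9 -11.4 z 77.4 yaw err deg 0.03 tilt [ 0.    -0.001 -1.   ] gap 0.801 F [-5.3 -1.1  0.9]
```

View pics/c4.png

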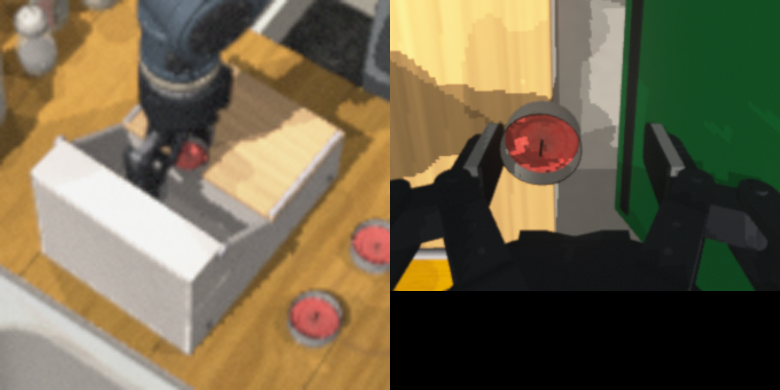

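The flap is held open at 5 N and the tealight overhangs by about half. I'll continue the same move.

```bash
python3 -m crank '[[[0,0.09,-0.03,0,0.5],[0,0.09,-0.03,0,0.4],[0,0.09,-0.03,0,0.3],[0,0,0,0,0.3],[0,0,0,0,0.3]]]'>/dev/null; python3 st.py
python3 - <<'E'
from workcell import manip
import cv2
import numpy as np
a=manip.read_camera('side')['image'][170:300,215:345];b=manip.read_camera('wrist')['image'][130:384,100:440]
a=cv2.resize(a,(390,390),interpolation=cv2.INTER_CUBIC);b=cv2.resize(b,None,fx=390/340,fy=390/340)
o=np.zeros((390,780,3),np.uint8);o[:,:390]=a;o[:b.shape[0],390:390+b.shape[1]]=b[:,:390]
cv2.imwrite('pics/c5.png',o[:,:,::-1])
E
```

```text
t 10.57 box 18.6 -11.0 z 79.8 yaw err deg 0.04 tilt [ 0.001 -0.006 -1.   ] gap 0.651 F [-9.4  0.1  3.8]
```

View pics/c5.png

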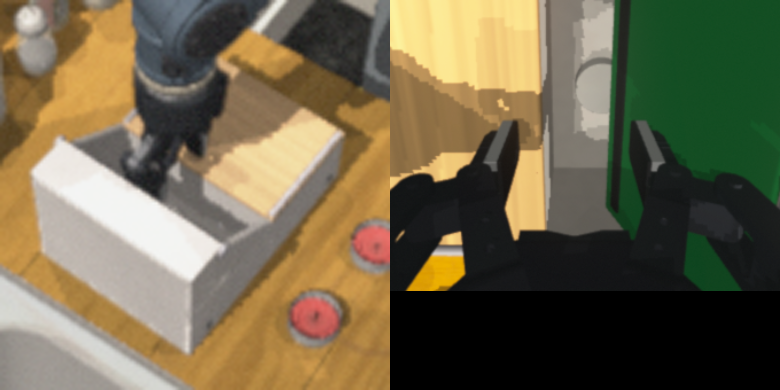

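The tealight has dropped and lies upside-down on the well floor (600,85). Now I retreat so the flap closes, then lift clear.

```bash
python3 -m crank '[[[0,-0.4,0,0,0.3],[0,-0.5,0,0,0.3],[0,-0.5,0,0,0.3],[0,-0.5,0,0,0.3],[0,-0.5,0,0,0.3]]]'>/dev/null; python3 st.py; python3 -m crank '[[[0,-0.3,0,0,0.3],[0,0,-0.6,0,0.3],[0,0,-1,0,0.3],[0,0,-1,0,0.3],[0,0,-1,0,0.3]]]'>/dev/null; python3 -m crank '[[[1,0,-0.6,0,0.3],[1,0,0,0,0.3],[1,0,0,0,0.3],[1,0,0,0,0.3],[1,0,0,0,0.3]]]'>/dev/null;python3 -m crank '[[[1,0,0,0,0.3],[1,0,0,0,0.3],[1,0,0,0,0.3],[0,0,0,0,0.3],[0,0,0,0,0.3]]]'>/dev/null; python3 st.py
python3 - <<'E'
from workcell import manip
import cv2,numpy as np
a=manip.read_camera('side')['image'][140:300,185:345];b=manip.read_camera('top')['image'][115:255,130:270]
o=np.hstack([cv2.resize(i,(400,400),interpolation=cv2.INTER_CUBIC) for i in(a,b)])
cv2.imwrite('pics/end.png',o[:,:,::-1])
E
```

```text
t 11.3 box -50.5 -11.9 z 80.4 yaw err deg 0.02 tilt [-0.001  0.002 -1.   ] gap 0.648 F [-0.1 -0.3 -0.1]
t 13.18 box -60.0 228.1 z 206.0 yaw err deg 0.05 tilt [-0.  0. -1.] gap 0.647 F [ 0.2  0.6 -0.4]
```

View pics/end.png

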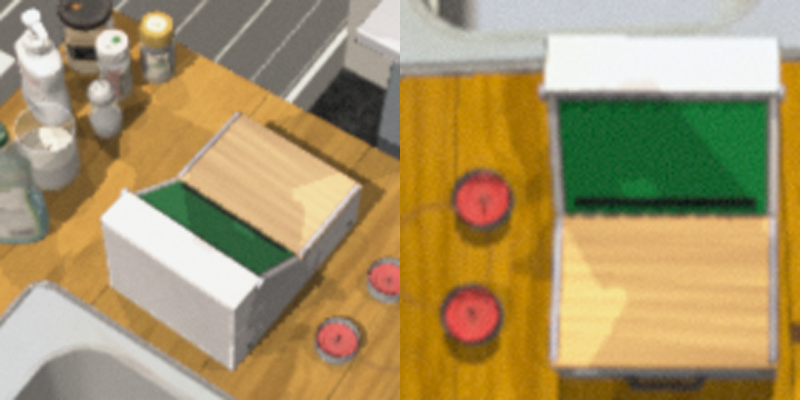

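The flap is shut down to the drop edge (right half, row 213), the deck is empty, and both larger tealights are still where they stood. The robot is clear, so I'm handing in.

```bash
python3 -c "
from workcell import manip
print(manip.close_job())"
```

```text
the job is handed in; nothing more can be done
None
```

The tealight was pushed into the box while the other finger held the flap open, the flap is fully shut again, nothing else in view moved, and the job was handed in at about 13 s.

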